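Shim the bottle tight in its bay

TASK

The square glass bottle has toppled: stand it upright, cap up, in the bay between the wooden pegboard strip and the low end block. Then fill the gap between the bottle and the end block: stand flat wooden slips from the rack in it, as many as it takes, until the tapered wedge pushed in last, between the slips and the end block, bites and clamps the bottle tight against the pegboard. Finish while still gripping the wedge by its tab and pressing it down firmly; do not let go, and leave the bowl, the bamboo cup and the dipper where they are.

Things in the scene. Friction and masses are not known exactly. Their poses are not given: they have to be found in the camera images.
- bottle_cap (a point): Centre of the plastic cap of the square-bodied glass bottle (about 250 g). Cap: square with ribs, 32 x 32 mm, 30 mm tall, its flats parallel to the body's. Body: 56 x 56 mm, 86 mm tall with flat sides, then a round neck; 145 mm overall. z runs from the base to the cap; this point is 130 mm above the base. At the start the bottle lies on one flat side, cap pointing roughly away from the robot.
- bottle_middle (a point): Point on the bottle's axis half-way up, 72.5 mm above its base; axes as for the cap.
- bottle: The same bottle; origin at the centre of its underside, z towards the cap.
- pegboard: Upright wooden pegboard strip, fixed: 200 mm long (its x, which points roughly away from the robot), 22 mm thick (y), 100 mm tall; origin at the centre of its underside. A white scrub brush rests on pegs on its +y side. The bay is on its -y side, where the face is plain, with the end block opposite; the bay is open above and at both ends and its floor is the table top. The bottle belongs midway along the board, x about 0.
- board_face (a point): Point on the pegboard's plain inner face, half-way along it, 80 mm above the table; the face looks along this frame's -y.
- endblock: Fixed wooden end block, 80 mm long (x), 30 mm thick (y), 80 mm tall, with a 110 mm long foot only 12 mm high; parallel to the pegboard, origin at the centre of its underside. Its distance from the board differs each time: the bay is 75 to 89.5 mm wide, so 19 to 33.5 mm is left beside the bottle.
- block_face (a point): Point on the end block's inner face (which looks along +y, to the pegboard), half-way along it, at its top edge 80 mm above the table.
- slip_a_tab (a point): Centre of the grip tab of a flat wooden slip (shim), 36 g. Slip: 60 mm wide (x), 9 mm thick (y), 80 mm tall, with a tab 26 mm wide, 9 mm thick rising from its top to 136 mm. z is up; this point is 108 mm above the foot. It stands in one of three slots of a fixed wooden rack (40 mm tall; slots 66 x 11.5 mm, 30 mm apart in y), its foot on ledges 10 mm above the table; which slot differs.
- slip_b_tab (a point): The same for the second, identical slip.
- wedge_tab (a point): Centre of the grip tab of the wooden wedge, 45 g, which stands in the remaining slot, its foot between the ledges on the table. 60 mm wide (x), 4 mm thick (y) at its foot, widening evenly on both faces to 18 mm at 80 mm; above that a tab 26 mm wide, 12 mm thick, to 136 mm. This point is 108 mm above its foot. It can close a remaining gap of about 6 to 17 mm: in a wider one it drops to the table without biting and another slip is needed.
- wedge: The same wedge; origin at the centre of its foot, z up.
- bowl: White ceramic bowl, 120 mm across, 45 mm tall, a bystander; origin under its centre.
- bamboo_cup: Bamboo cup, 64 mm across, 85 mm tall, a bystander; origin under its centre.
- dipper: Red plastic dipper, 110 mm across, 75 mm tall, with a 150 mm flat handle at its rim along its +x, a bystander; origin under the round part's centre.
Not all that is in view belongs to the job. Of the things shaped like the bottle, the green glass one is meant.

How it is judged:
By the outcome, as a careful person would: the job done as asked, in the order asked, and still so for the second after the job is handed in, while the arm keeps its last pose, push and grip.
It also fails if it takes over 72 s, if anything falls off the work surface, if the arm or the gripper's body presses on something with over 40 N, if the wrist force passes 120 N, or if a joint passes its speed limit or range.

ROBOT

A 6-joint arm with a two-finger parallel gripper is mounted at the origin on the work surface. World frame = base frame: x ahead of the robot, y to its left, z up, the work surface at z = 0. Lengths are in mm, angles in rad, forces in N, time in s.
With the tool pointing down it reaches from about 275 to 750 mm from the base axis. Payload 10.2 kg.
Tool frame: the origin (TCP) lies midway between the tips of the shut fingers; the grasp point (between the pads) lies 19 mm behind it; z points along the fingers, y is the line along which they close (so a half turn about z gives the same grasp; the last joint's range is limited). The gripper opens to 85 mm and grips with 20 to 120 N. Pads are 22 mm wide; open, the fingers measure 114 mm over their backs; the gripper's body (76 mm by 85 mm) begins 54 mm behind the grasp point. The pads swing forward as they close: fully open they stand 13 mm farther back than shut.
Start: joints at [0.971, 0.313, 1.498, -0, 1.331, -0.223], TCP at [193.185, 488.171, 231.294] pointing down, gripper open.
Joint ranges: [-2.94, 2.94], [-0.97, 2.17], [0.19, 2.56], [-1.23, 4.37], [0.02, 3.11], [-2.88, 2.88]. Speed limits (rad/s): [2.39, 2.39, 3.01, 3.14, 3.14, 3.14].

INTERFACE

Orientations are given as a unit quaternion [w, x, y, z].
In Python, from rig import ctrl gives the robot as it stands.
- The arm moves only by the tool send_rows, never from a script. Its argument "targets" is a list of rows, each an object with "offset": the shift along the world's x, y, z in cm, a list of three; "spin": the turn about the world's z in rad. A call has 1 to 8 rows; each row is the pose to reach, as a shift and turn from the pose commanded when the call began; what a row does not reach only later rows make up. A row lasts 1/12 s, in which the tool goes at most 41.7 mm and 7.16 degrees, less where a joint would pass 70% of its speed; a pose out of reach is approached as far as the arm can. A call with a gripper value outside its range is refused whole. "grip" is the opening, from 0 (shut) to 1 (fully open), set as the call begins (left out, the last holds). The fingers move at their own pace and stop on an object; "squeeze" is the grip in N (left out, the last holds). Time passes only in rows, so rows that repeat a pose let the fingers close. It gives the time, the measured TCP pose, the force, the opening and the grip force at its end, in the units of the state.
- ctrl.sense(): the state, without advancing time (a new reading comes with each control period).
- ctrl.capture(name): name is "side" or "top" or "wrist"; returns (picture, depth): 400x640x3 uint8, red, green, blue; 400x640 float32, mm along the optical axis (not along the pixel's ray), 0 where there is no reading.
- ctrl.calibration(name): a dict with "fx", "fy", "cx", "cy" (pixels), "view" (4x4, takes a point from world to camera coordinates); the wrist camera has in their place "mount" (4x4, takes a point from camera to tool coordinates, whose origin is the TCP and whose axes are the flange's). Camera axes: x right, y down, z forward; pixel columns grow to the right and rows downward; lengths in mm; the calibration is good to about 2 mm. A picture is of the moment at which its call begins: read the wrist's pose just before it. calibration takes no time and is no camera call.
- ctrl.finish_job(): hands the job in; it is judged then, once.
Trained networks look in the newest picture that a camera, given by its name, has taken for a name from the list of things; names that differ only in an ending like _2 or _b are one class to them, and where a whole thing is asked for, a point or a joint stands for the part that bears it (a point fixed in the world has none). Each returns a list of dicts, best first, with "conf" (0 to 1); they miss things now and then, are a little off and sometimes report something else, mostly with a low value. They report only what shows in the picture. A call takes as long as a camera call. They do not tell look-alikes from the thing itself.
- ctrl.search_frame(camera, query): "box" ([left, top, right, bottom] in pixels, round what is visible of it).
- ctrl.place_of(camera, query): "uv" ([column, row] in pixels: a listed point, or the origin of a listed thing).
The state is a dict: "time_s": time; "joints": joint angles; "dq": joint speeds; "tau": joint torques, N m; "eef_pos": TCP position; "ee_rot": TCP orientation; "force": force on the tool from outside, world axes, zero at the start; "wrist_torque": the same for the moment, N m; "grip_width": opening from 0.0 (shut) to 1.0 (fully open); "grip_force": force on a finger pad.
Only numpy, scipy, OpenCV 4.12 (cv2) and the standard library are available. Lean on these libraries where they do the work, as an engineer would, in place of code of your own. Each camera call takes 0.05 s, during which the arm holds its last target. There are 200 camera calls.

## Working session

There is one attempt and no reset: what is moved stays moved. The work goes in short steps, Python scripts to look and compute and a tool call to move; the robot and the scene stay as the last step left them, time stands still between calls to the robot, and variables do not carry over. Pictures are saved under pics/ and viewed, at most 10 in all, crops included, and the job is handed in when it is done.

Besides the shell and the picture viewer there is one more tool, called after "Call:" as name([rows], argument=value, ...), one row to a line, values as JSON. send_rows: Moves the arm, as the interface text tells. Its arguments: {"type":"object","properties":{"targets":{"type":"array"},"grip":{"type":"number"},"squeeze":{"type":"number"}},"required":["targets"]}

```bash
mkdir -p pics; ls; cat > h.py <<'E'
import numpy as np, cv2
from rig import ctrl
from scipy.spatial.transform import Rotation as R
def T_cam(name):
    c=ctrl.calibration(name)
    if 'view' in c: return c,np.linalg.inv(np.array(c['view']))
    s=ctrl.sense();T=np.eye(4);q=s['ee_rot'];T[:3,:3]=R.from_quat([q[1],q[2],q[3],q[0]]).as_matrix();T[:3,3]=s['eef_pos']
    return c,T@np.array(c['mount'])
def cloud(name,save=None):
    c,T=T_cam(name); im,d=ctrl.capture(name)
    if save: cv2.imwrite('pics/'+save,im[:,:,::-1])
    v,u=np.mgrid[:400,:640]
    P=np.stack([(u-c['cx'])/c['fx']*d,(v-c['cy'])/c['fy']*d,d],-1)@T[:3,:3].T+T[:3,3]
    P[d==0]=np.nan
    return im,P,c,T
def ray(c,T,uv,z):
    r=T[:3,:3]@np.array([(uv[0]-c['cx'])/c['fx'],(uv[1]-c['cy'])/c['fy'],1]);o=T[:3,3]
    return o+r*(z-o[2])/r[2]
E
python3 - <<'E'
from h import *
im,P,c,T=cloud('top','top0.png'); im2,P2,c2,T2=cloud('side','side0.png')
np.save('Ptop.npy',P);np.save('Pside.npy',P2)
cv2.imwrite('pics/both0.png',np.vstack([im,im2])[:,:,::-1][::1] if 0 else cv2.resize(np.vstack([im,im2]),(480,600))[:,:,::-1])
print(ctrl.sense())
Z={'bottle_cap':28,'bottle_middle':28,'bottle':28,'board_face':80,'block_face':80,'slip_a_tab':118,'wedge_tab':108,'pegboard':0,'endblock':0,'bowl':0,'bamboo_cup':0,'dipper':0}
for n,cc,TT in(('top',c,T),('side',c2,T2)):
  for q,z in Z.items():
    for r in ctrl.place_of(n,q)[:4]: print(n,q,round(r['conf'],2),np.round(r['uv']),np.round(ray(cc,TT,r['uv'],z)))
E
```

```text
pics
{'time_s': 0.1, 'joints': array([ 9.70598291e-01,  3.13370003e-01,  1.49834064e+00, -1.19217243e-05,
        1.33100722e+00, -2.23404084e-01]), 'dq': array([-0.00035557, -0.00170589, -0.00282556, -0.00075732,  0.00073966,
        0.00076861]), 'tau': array([ 4.03005790e-03, -4.12903512e+01, -2.60139030e+01, -3.22238031e-05,
        3.04834954e-03,  4.19513435e-05]), 'eef_pos': array([193.05481258, 487.97376464, 230.81231313]), 'ee_rot': array([-2.19884679e-04,  1.87283053e-01,  9.82305829e-01, -5.17893122e-04]), 'force': array([-0.83497684,  0.78226582, -0.12358795]), 'wrist_torque': array([-0.03357702,  0.04689336, -0.01428619]), 'grip_force': 0.0, 'grip_width': 0.999208948084971}
top bottle_cap 0.94 [184. 240.] [338. 500.  28.]
top bottle_cap 0.91 [245. 264.] [271. 316.  28.]
top bottle_cap 0.76 [210. 166.] [567. 441.  28.]
top bottle_cap 0.69 [257. 187.] [507. 293.  28.]
top bottle_middle 0.85 [268. 272.] [249. 246.  28.]
top bottle_middle 0.76 [257. 204.] [454. 290.  28.]
top bottle_middle 0.68 [199. 247.] [318. 456.  28.]
top bottle_middle 0.66 [204. 175.] [538. 457.  28.]

[... 1403 characters left out ...]
390.  28.]
side bottle 0.71 [253. 184.] [364. 257.  28.]
side bottle 0.64 [225. 217.] [226. 182.  28.]
side bottle 0.57 [249. 129.] [472. 509.  28.]
side board_face 0.92 [346. 205.] [557.  -8.  80.]
side board_face 0.6 [310. 248.] [381. -85.  80.]
side block_face 0.56 [362. 230.] [ 546. -110.   80.]
side slip_a_tab 0.57 [390. 280.] [ 498. -299.  118.]
side slip_a_tab 0.47 [393. 311.] [ 450. -373.  118.]
side wedge_tab 0.59 [395. 292.] [ 493. -330.  108.]
side pegboard 0.91 [341. 214.] [561.  19.   0.]
side endblock 0.95 [358. 244.] [ 542. -105.    0.]
side bowl 0.58 [345. 162.] [703. 206.   0.]
side bamboo_cup 0.69 [312. 246.] [417. -39.   0.]
side dipper 0.59 [450. 282.] [ 699. -352.    0.]
```

View pics/top0.png

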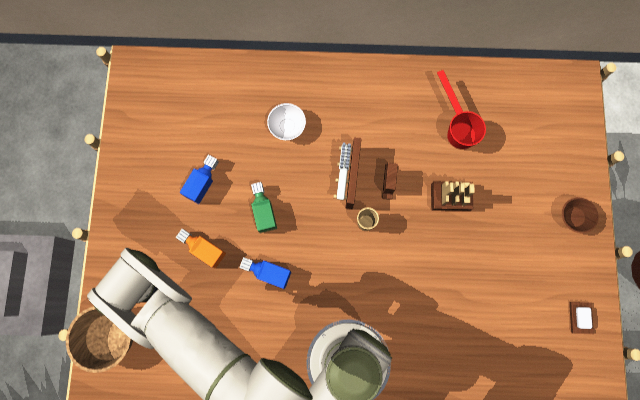

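View pics/side0.png

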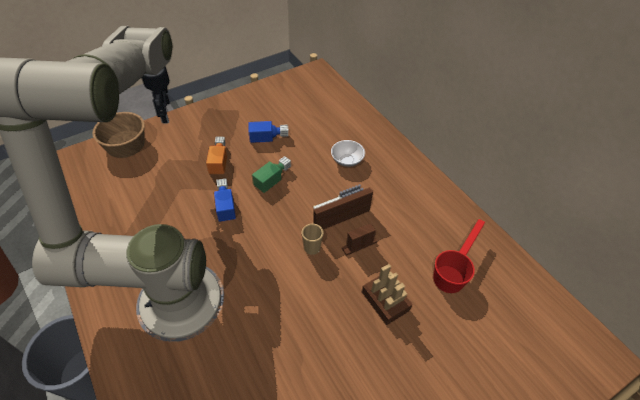

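Top view: four fallen bottles – blue (197,182), green (262,207), orange (205,248), blue (268,272). The green one at (262,207), cap at (257,187), is the one meant (green glass, cap pointing away from the robot). Pegboard (354,172), end block (389,178), bamboo cup (368,218), rack with three tabs (455,193). The side view agrees: green (270,176), board (343,207), block (360,235), rack (387,293).

```bash
python3 - <<'E'
from h import *
im=cv2.imread('pics/top0.png');cv2.imwrite('pics/crop0.png',cv2.resize(im[140:260,160:500],None,fx=2.35,fy=2.35,interpolation=cv2.INTER_CUBIC))
P=np.load('Ptop.npy');P2=np.load('Pside.npy')
hsv=cv2.cvtColor(im,cv2.COLOR_BGR2HSV)
def rect(n,Q):
    Q=Q[np.isfinite(Q).all(1)]
    if len(Q)<5: print(n,len(Q));return
    (c,s,a)=cv2.minAreaRect(Q[:,:2].astype(np.float32)); print(n,len(Q),np.round(c,1),np.round(s,1),round(a,1),'z',np.round(np.percentile(Q[:,2],[5,50,95]),1))
m=(hsv[...,0]>45)&(hsv[...,0]<85)&(hsv[...,1]>90); m[:,:230]=0;m[:,290:]=0
rect('green',P[m])
def reg(n,u0,v0,u1,v1,zl,zh):
    Q=P[v0:v1,u0:u1].reshape(-1,3); rect(n,Q[(Q[:,2]>zl)&(Q[:,2]<zh)])
reg('cap',245,176,268,198,8,60)
reg('table',300,250,340,280,-20,20)
reg('board top',335,130,372,215,92,112)
reg('block top',375,155,405,205,70,90)
reg('block foot',375,155,405,205,5,20)
reg('rack top',425,170,485,215,32,50)
reg('tabs',425,165,485,215,115,160)
reg('cup',350,200,385,240,75,100)
reg('brush',325,130,350,205,20,150)
Q=P2.reshape(-1,3)
for n,x0,x1,y0,y1,z0,z1 in (('S board',440,660,-30,60,92,112),('S block',480,600,-140,-50,72,88),('S tabs',440,560,-380,-240,120,160),('S bottle',360,540,230,320,20,70)):
    rect(n,Q[(Q[:,0]>x0)&(Q[:,0]<x1)&(Q[:,1]>y0)&(Q[:,1]<y1)&(Q[:,2]>z0)&(Q[:,2]<z1)])
E
```

```text
green 650 [430.5 271. ] [117.4  55.7] 17.1 z [38.8 54.9 61.8]
cap 159 [498.8 291.3] [64.6 32.5] 17.4 z [29.2 42.9 49.9]
table 1194 [279.9  95.5] [ 87.6 118.1] 1.9 z [-6.1 -0.4  5.3]
board top 505 [541.7   6.4] [212.8  63.4] 6.5 z [ 93.7  99.4 105.2]
block top 278 [ 541.  -108.4] [30.4 80.7] 85.4 z [73.6 79.2 84.6]
block foot 128 [ 552.2 -111.2] [ 89.9 147.8] 88.4 z [ 5.1  7.7 16.8]
rack top 539 [ 497.5 -298.7] [119.7  86.6] 89.7 z [34.1 39.5 45.8]
tabs 178 [ 498.  -300.3] [27.4 72.9] 0.4 z [117.6 136.3 148. ]
cup 131 [427.3 -32.5] [97.9 60.9] 24.6 z [77.3 83.3 97.5]
brush 608 [544.1  36.3] [ 44.1 185.8] 89.8 z [53.2 70.6 98.1]
S board 467 [551.4  15. ] [ 53.7 201.2] 84.9 z [ 93.  100.2 104.1]
S block 263 [ 540.3 -112. ] [33.6 81.2] 86.7 z [74.1 80.2 84.6]
S tabs 227 [ 498.  -302.4] [27.9 71.3] 1.3 z [121.3 137.  148.1]
S bottle 629 [445.3 272.3] [149.3  58.8] 16.7 z [25.1 52.4 60.1]
```

View pics/crop0.png

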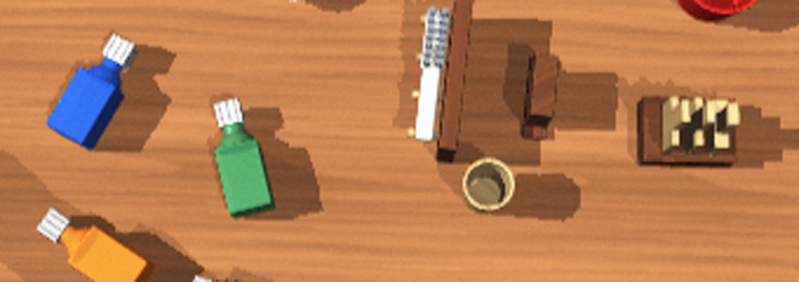

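The crop confirms it: green glass bottle, cap pointing away. I'll move above it for a close look.

Call:
send_rows([
  {"offset": [28,-20.5,5],"spin": 0.67},
  {"offset": [28,-20.5,5],"spin": 0.67},
  {"offset": [28,-20.5,5],"spin": 0.67},
  {"offset": [28,-20.5,5],"spin": 0.67},
  {"offset": [28,-20.5,5],"spin": 0.67},
  {"offset": [28,-20.5,5],"spin": 0.67},
  {"offset": [28,-20.5,5],"spin": 0.67},
  {"offset": [28,-20.5,5],"spin": 0.67},
], grip=1, squeeze=25)

```text
time_s: 1.97
eef_pos: [440.9, 306.5, 275.7]
ee_rot: [0.0, -0.146, 0.989, 0.0]
force: [0.6, -0.0, -0.1]
grip_width: 1.006
grip_force: 0.0
```

Call:
send_rows([
  {"offset": [0,0,0],"spin": 0},
  {"offset": [0,0,0],"spin": 0},
  {"offset": [0,0,0],"spin": 0},
])

```text
time_s: 2.22
eef_pos: [439.3, 308.1, 275.1]
ee_rot: [-0.0, -0.146, 0.989, 0.0]
force: [-0.6, 0.2, 0.5]
grip_width: 1.003
grip_force: 0.0
```

```bash
cat >> h.py <<'E'
def rect(n,Q):
    Q=Q.reshape(-1,3);Q=Q[np.isfinite(Q).all(1)]
    if len(Q)<5: print(n,len(Q));return
    (c,s,a)=cv2.minAreaRect(Q[:,:2].astype(np.float32)); print(n,len(Q),np.round(c,1),np.round(s,1),round(a,1),'z',np.round(np.percentile(Q[:,2],[5,50,95]),1))
def st():
    s=ctrl.sense();q=s['ee_rot'];M=R.from_quat([q[1],q[2],q[3],q[0]]).as_matrix()
    print('t',round(s['time_s'],2),'tcp',np.round(s['eef_pos'],1),'yaw_y',round(np.degrees(np.arctan2(M[1,1],M[0,1])),1),'tz',np.round(M[:,2],3),'F',np.round(s['force'],1),'w',round(s['grip_width'],3),'g',round(s['grip_force'],1),'q',np.round(s['joints'],2))
E
python3 - <<'E'
from h import *
st()
im,P,c,T=cloud('wrist','w1.png')
print(np.round(c['mount'],3).tolist())
hsv=cv2.cvtColor(im,cv2.COLOR_RGB2HSV)
m=(hsv[...,0]>45)&(hsv[...,0]<85)&(hsv[...,1]>90)&(P[...,2]>45)
rect('green',P[m])
m2=(hsv[...,1]<40)&(hsv[...,2]>140)&(P[...,2]>15)&(P[...,2]<60)
rect('white',P[m2])
for q in('bottle_cap','bottle_middle'):
  for r in ctrl.place_of('wrist',q)[:3]: print(q,round(r['conf'],2),np.round(r['uv']),np.round(ray(c,T,r['uv'],28)))
E
```

```text
t 2.22 tcp [439.3 308.1 275.1] yaw_y 106.8 tz [-0.001  0.    -1.   ] F [-0.6  0.2  0.5] w 1.003 g 0.0 q [ 0.39  0.31  1.39  0.    1.45 -1.47]
[[-0.0, -0.945, -0.327, 84.983], [1.0, -0.0, 0.0, 0.977], [-0.0, -0.327, 0.945, -142.01], [0.0, 0.0, 0.0, 1.0]]
green 4589 [422.  267.9] [98.8 55.1] 16.3 z [52.5 55.2 56.5]
white 3550 [490.2 307.5] [347.6 519.6] 38.2 z [21.1 43.1 44.8]
bottle_cap 0.9 [380. 289.] [577. 436.  28.]
bottle_cap 0.89 [283. 204.] [502. 286.  28.]
bottle_cap 0.65 [509. 132.] [348. 503.  28.]
bottle_middle 0.96 [415. 257.] [522. 462.  28.]
bottle_middle 0.61 [283. 156.] [446. 272.  28.]
bottle_middle 0.59 [481.  93.] [319. 455.  28.]
```

View pics/w1.png

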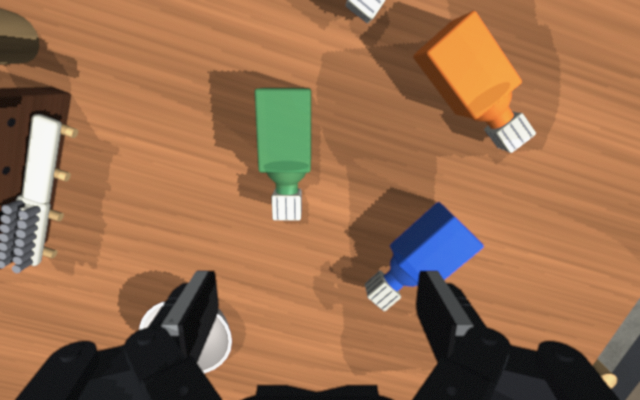

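Wrist view: green bottle, body (284,130), cap at (287,207), pointing down the picture; the blue and orange ones lie to the right. The cap is at about (500,290), its axis at 16.5°. Descending with pads on both sides of the cap.

Call:
send_rows([
  {"offset": [3,-0.9,-3]},
  {"offset": [6.1,-1.8,-6]},
  {"offset": [6.1,-1.8,-10]},
  {"offset": [6.1,-1.8,-14]},
  {"offset": [6.1,-1.8,-18]},
  {"offset": [6.1,-1.8,-21]},
  {"offset": [6.1,-1.8,-24]},
  {"offset": [6.1,-1.8,-26.7]},
])

```text
invalid input
```

Call:
send_rows([
  {"offset": [0,0,0]},
  {"offset": [0,0,0]},
])

```text
invalid input
```

```bash
python3 - <<'E'
from h import *
st()
E
```

```text
t 2.37 tcp [438.7 308.8 275.3] yaw_y 106.9 tz [-0.  0. -1.] F [ 0.1 -0.1  0.5] w 0.998 g 0.0 q [ 0.39  0.31  1.39  0.    1.45 -1.47]
```

Every row needs a spin value.

Call:
send_rows([
  {"offset": [3,-0.9,-3],"spin": 0},
  {"offset": [6.1,-1.8,-6],"spin": 0},
  {"offset": [6.1,-1.8,-10],"spin": 0},
  {"offset": [6.1,-1.8,-14],"spin": 0},
  {"offset": [6.1,-1.8,-18],"spin": 0},
  {"offset": [6.1,-1.8,-21],"spin": 0},
  {"offset": [6.1,-1.8,-24],"spin": 0},
  {"offset": [6.1,-1.8,-26.7],"spin": 0},
])

```text
time_s: 3.03
eef_pos: [499.4, 290.7, 6.5]
ee_rot: [-0.0, -0.147, 0.989, -0.0]
force: [0.6, -0.4, -0.6]
grip_width: 0.999
grip_force: 0.0
```

Call:
send_rows([
  {"offset": [0,0,0],"spin": 0},
])

```text
time_s: 3.12
eef_pos: [497.1, 289.8, 3.5]
ee_rot: [-0.004, -0.147, 0.989, -0.001]
force: [-0.5, 0.8, 0.1]
grip_width: 0.998
grip_force: 0.0
```

```bash
python3 - <<'E'
from h import *
st()
E
```

```text
t 3.12 tcp [497.1 289.8   3.5] yaw_y 106.9 tz [-0.008 -0.003 -1.   ] F [-0.5  0.8  0.1] w 0.998 g 0.0 q [ 0.32  0.69  1.55  0.    0.9  -1.54]
```

Call:
send_rows([
  {"offset": [0,0,0.1],"spin": 0},
  {"offset": [0,0,0.1],"spin": 0},
  {"offset": [0,0,0.1],"spin": 0},
  {"offset": [0,0,0.1],"spin": 0},
  {"offset": [0,0,0.1],"spin": 0},
], grip=0, squeeze=20)

```text
time_s: 3.53
eef_pos: [501.3, 290.4, 10.7]
ee_rot: [0.001, -0.146, 0.989, 0.0]
force: [-0.5, 0.5, 5.4]
grip_width: 0.378
grip_force: 26.8
```

Call:
send_rows([
  {"offset": [-0.5,-0.15,1.7],"spin": 0},
  {"offset": [-1.1,-0.3,3.3],"spin": 0},
  {"offset": [-2,-0.6,4.9],"spin": 0},
  {"offset": [-3,-0.9,6.3],"spin": 0},
  {"offset": [-4.2,-1.2,7.5],"spin": 0},
  {"offset": [-5.6,-1.6,8.7],"spin": 0},
  {"offset": [-7,-2.1,9.6],"spin": 0},
  {"offset": [-8.6,-2.5,10.3],"spin": 0},
])

```text
time_s: 4.2
eef_pos: [414.3, 264.8, 113.4]
ee_rot: [0.001, -0.146, 0.989, 0.0]
force: [-0.1, 0.3, -2.6]
grip_width: 0.374
grip_force: 25.7
```

```bash
python3 - <<'E'
from h import *
st()
im,P,c,T=cloud('wrist'); im2,P2,_,_=cloud('side')
cv2.imwrite('pics/ws2.png',np.hstack([cv2.resize(im,(400,250)),cv2.resize(im2[60:260,150:470],(400,250))])[:,:,::-1])
E
```

```text
t 4.2 tcp [414.3 264.8 113.4] yaw_y 106.8 tz [ 0.002  0.    -1.   ] F [-0.1  0.3 -2.6] w 0.374 g 25.7 q [ 0.33  0.37  1.75 -0.    1.02 -1.53]
```

View pics/ws2.png

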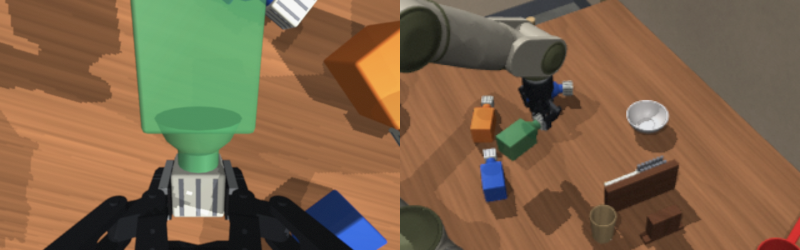

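The wrist picture shows the bottle held stiffly, nearly horizontal (cap at (200,195), body above it), and the side view agrees (520,135): the pads did not let it pivot. I'll lower it near the table and try a lighter finger contact.

Call:
send_rows([
  {"offset": [0.5,0.15,-2],"spin": 0},
  {"offset": [1,0.3,-4],"spin": 0},
  {"offset": [1,0.3,-6],"spin": 0},
  {"offset": [1,0.3,-7.5],"spin": 0},
  {"offset": [1,0.3,-7.5],"spin": 0},
])

```text
time_s: 4.72
eef_pos: [423.5, 267.4, 34.6]
ee_rot: [-0.002, -0.146, 0.989, -0.0]
force: [-2.0, -0.8, -2.8]
grip_width: 0.372
grip_force: 25.7
```

Call:
send_rows([
  {"offset": [0,0,0],"spin": 0},
  {"offset": [0,0,0],"spin": 0},
], grip=0.37)

```text
time_s: 4.88
eef_pos: [425.3, 268.2, 38.2]
ee_rot: [0.001, -0.146, 0.989, 0.0]
force: [0.3, 1.0, -2.4]
grip_width: 0.367
grip_force: 25.7
```

```bash
cat >> h.py <<'E'
def tilt(save=None):
    im,P,c,T=cloud('wrist',save); hsv=cv2.cvtColor(im,cv2.COLOR_RGB2HSV)
    m=(hsv[...,0]>45)&(hsv[...,0]<85)&(hsv[...,1]>60)&np.isfinite(P[...,0])
    Q=P[m]
    if len(Q)<50: print('no green');return
    Q=Q[np.linalg.norm(Q-np.median(Q,0),axis=1)<90]
    n=np.linalg.svd(Q-Q.mean(0),full_matrices=False)[2][2]; n*=np.sign(n[2]); print('N',len(Q),'mean',np.round(Q.mean(0)),'zrange',np.round(np.percentile(Q[:,2],[2,98])),'normal',np.round(n,2),'tilt',round(np.degrees(np.arccos(n[2])),1))
E
python3 - <<'E'
from h import *
st();tilt()
E
```

```text
t 4.88 tcp [425.3 268.2  38.2] yaw_y 106.8 tz [ 0.002  0.001 -1.   ] F [ 0.3  1.  -2.4] w 0.367 g 25.7 q [ 0.33  0.51  1.78 -0.    0.85 -1.53]
N 46192 mean [354. 248.  79.] zrange [65. 82.] normal [0.09 0.03 1.  ] tilt 5.6
```

Call:
send_rows([
  {"offset": [0,0,0],"spin": 0},
  {"offset": [0,0,0],"spin": 0},
], grip=0.378)

```text
time_s: 5.1
eef_pos: [425.1, 268.2, 38.2]
ee_rot: [0.001, -0.146, 0.989, 0.0]
force: [-0.2, 0.5, 0.5]
grip_width: 0.378
grip_force: 0.0
```

```bash
python3 - <<'E'
from h import *
st();tilt()
E
```

```text
t 5.1 tcp [425.1 268.2  38.2] yaw_y 106.8 tz [ 0.002  0.001 -1.   ] F [-0.2  0.5  0.5] w 0.378 g 0.0 q [ 0.33  0.51  1.78  0.    0.85 -1.53]
N 33753 mean [353. 248.  54.] zrange [39. 57.] normal [0.11 0.03 0.99] tilt 6.4
```

```bash
cat >> h.py <<'E'
def capfind(save=None,zl=36,zh=50):
    im,P,c,T=cloud('wrist',save); s=ctrl.sense(); hsv=cv2.cvtColor(im,cv2.COLOR_RGB2HSV)
    m=(hsv[...,1]<60)&(hsv[...,2]>120)&(P[...,2]>zl)&(P[...,2]<zh)&(np.hypot(P[...,0]-s['eef_pos'][0],P[...,1]-s['eef_pos'][1])<70)
    m=cv2.morphologyEx(m.astype(np.uint8),cv2.MORPH_OPEN,np.ones((3,3)))>0
    rect('cap',P[m])
    g=(hsv[...,0]>45)&(hsv[...,0]<85)&(hsv[...,1]>60)&(P[...,2]>zh)
    rect('green',P[g]); return P,m
E
python3 - <<'E'
from h import *
P,m=capfind('w3.png'); v,u=np.nonzero(m);print(u.min(),u.max(),v.min(),v.max())
E
```

```text
cap 3719 [423.6 269.1] [30.2 32.2] 17.0 z [42.  43.4 44.3]
green 30832 [372.9 243.6] [109.   96.3] 27.9 z [54.1 55.3 56.4]
281 353 246 305
```

Call:
send_rows([
  {"offset": [0,0,0.4],"spin": 0},
  {"offset": [0.9,0.3,0.4],"spin": 0},
  {"offset": [1.75,0.65,0],"spin": 0.0},
  {"offset": [1.75,0.65,-0.6],"spin": 0},
  {"offset": [1.75,0.65,-0.6],"spin": 0},
], grip=0.6)

```text
time_s: 5.62
eef_pos: [441.5, 274.2, 30.4]
ee_rot: [-0.001, -0.146, 0.989, -0.0]
force: [-1.7, 0.3, -0.2]
grip_width: 0.598
grip_force: 0.0
```

Call:
send_rows([
  {"offset": [0,0,0],"spin": 0},
  {"offset": [0,0,0],"spin": 0},
  {"offset": [0,0,0],"spin": 0},
  {"offset": [0,0,0],"spin": 0},
], grip=0, squeeze=20)

```text
time_s: 5.95
eef_pos: [441.6, 274.4, 31.4]
ee_rot: [-0.0, -0.146, 0.989, -0.0]
force: [-0.4, -1.3, 1.0]
grip_width: 0.365
grip_force: 23.5
```

```bash
python3 - <<'E'
from h import *
st();tilt()
E
```

```text
t 5.95 tcp [441.6 274.4  31.4] yaw_y 106.8 tz [-0.001 -0.    -1.   ] F [-0.4 -1.3  1. ] w 0.365 g 23.5 q [ 0.33  0.55  1.73 -0.    0.86 -1.53]
N 30144 mean [364. 251.  53.] zrange [38. 57.] normal [0.18 0.06 0.98] tilt 11.2
```

Call:
send_rows([
  {"offset": [-0.3,-0.1,0.8],"spin": 0},
  {"offset": [-0.6,-0.2,1.6],"spin": 0},
  {"offset": [-0.9,-0.3,2.4],"spin": 0},
  {"offset": [-1.3,-0.4,3.2],"spin": 0},
  {"offset": [-1.7,-0.5,3.9],"spin": 0},
  {"offset": [-2.1,-0.6,4.6],"spin": 0},
])

```text
time_s: 6.5
eef_pos: [421.1, 268.5, 78.5]
ee_rot: [0.001, -0.146, 0.989, 0.0]
force: [2.5, 1.0, -2.2]
grip_width: 0.363
grip_force: 23.9
```

```bash
python3 - <<'E'
from h import *
st();tilt('w4.png')
E
```

```text
t 6.5 tcp [421.1 268.5  78.5] yaw_y 106.8 tz [ 0.002  0.001 -1.   ] F [ 2.5  1.  -2.2] w 0.363 g 23.9 q [ 0.33  0.44  1.76  0.    0.94 -1.53]
N 24656 mean [345. 246.  73.] zrange [63. 81.] normal [-0.15 -0.04  0.99] tilt 9.2
```

The bottle now pivots (the top face went from +11° to -9°, i.e. about 20° cap-up). Continuing the arc.

Call:
send_rows([
  {"offset": [-0.8,-0.25,1.0],"spin": 0},
  {"offset": [-1.6,-0.5,2.0],"spin": 0},
  {"offset": [-2.5,-0.8,2.9],"spin": 0},
  {"offset": [-3.5,-1.1,3.6],"spin": 0},
  {"offset": [-4.6,-1.4,4.3],"spin": 0},
  {"offset": [-5.7,-1.7,4.9],"spin": 0},
  {"offset": [-6.8,-2.0,5.4],"spin": 0},
  {"offset": [-8,-2.4,5.8],"spin": 0},
])

```text
time_s: 7.22
eef_pos: [341.1, 244.5, 136.1]
ee_rot: [0.001, -0.146, 0.989, 0.0]
force: [3.3, -0.1, -0.2]
grip_width: 0.362
grip_force: 25.0
```

```bash
python3 - <<'E'
from h import *
st();tilt('w5.png')
E
```

```text
t 7.22 tcp [341.1 244.5 136.1] yaw_y 106.8 tz [ 0.002  0.001 -1.   ] F [ 3.3 -0.1 -0.2] w 0.362 g 25.0 q [ 0.34  0.19  1.93 -0.    1.02 -1.52]
N 13495 mean [297. 233.  84.] zrange [ 33. 113.] normal [-0.73 -0.2   0.66] tilt 48.9
```

Call:
send_rows([
  {"offset": [-1.2,-0.35,0.2],"spin": 0},
  {"offset": [-2.4,-0.7,0.3],"spin": 0},
  {"offset": [-3.7,-1.1,0.4],"spin": 0},
  {"offset": [-5,-1.5,0.3],"spin": 0},
  {"offset": [-6.2,-1.9,0.1],"spin": 0},
  {"offset": [-7.2,-2.2,-0.1],"spin": 0},
])

```text
time_s: 7.77
eef_pos: [268.9, 222.4, 134.6]
ee_rot: [0.001, -0.146, 0.989, 0.0]
force: [1.3, -0.7, -1.2]
grip_width: 0.363
grip_force: 24.2
```

```bash
python3 - <<'E'
from h import *
st();tilt()
im,P,c,T=cloud('wrist'); im2,P2,_,_=cloud('side')
cv2.imwrite('pics/ws6.png',np.hstack([cv2.resize(im,(400,250)),cv2.resize(im2[60:260,100:420],(400,250))])[:,:,::-1])
E
```

```text
t 7.77 tcp [268.9 222.4 134.6] yaw_y 106.8 tz [ 0.001  0.    -1.   ] F [ 1.3 -0.7 -1.2] w 0.363 g 24.2 q [ 0.35  0.04  2.11 -0.    0.99 -1.51]
N 6412 mean [262. 221.  81.] zrange [ 23. 109.] normal [-0.93 -0.29  0.22] tilt 77.1
```

View pics/ws6.png

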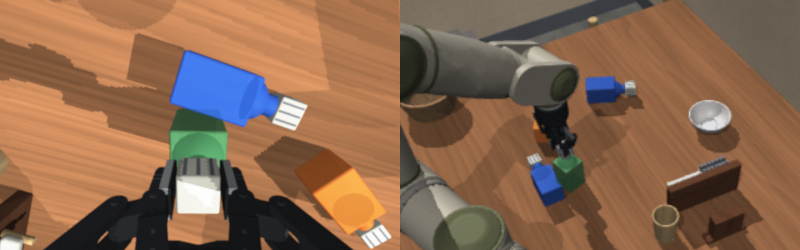

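Wrist view: white cap (197,190) seen from above, green shoulder behind it, so the bottle is nearly upright (about 80°), but its base is close to the blue bottle (215,85). I'll lift, move away from it, set down while dragging back, then release.

Call:
send_rows([
  {"offset": [0,0,1],"spin": 0},
  {"offset": [0.5,0.3,2],"spin": 0},
  {"offset": [4,1.5,2],"spin": 0},
  {"offset": [8,3,2],"spin": 0},
  {"offset": [10,3,1.5],"spin": 0},
  {"offset": [10,3,1],"spin": 0},
  {"offset": [10,3,0.6],"spin": 0},
  {"offset": [10,3,0.4],"spin": 0},
])

```text
time_s: 8.58
eef_pos: [368.2, 252.3, 137.5]
ee_rot: [-0.001, -0.146, 0.989, -0.0]
force: [-2.9, -1.1, 13.2]
grip_width: 0.364
grip_force: 25.6
```

```bash
python3 - <<'E'
from h import *
st();tilt()
E
```

```text
t 8.58 tcp [368.2 252.3 137.5] yaw_y 106.8 tz [-0.002 -0.001 -1.   ] F [-2.9 -1.1 13.2] w 0.364 g 25.6 q [ 0.34  0.25  1.85  0.    1.05 -1.53]
N 7998 mean [355. 249.  80.] zrange [ 17. 111.] normal [-0.92 -0.27  0.3 ] tilt 72.6
```

Call:
send_rows([
  {"offset": [-0.8,-0.25,0.1],"spin": 0},
  {"offset": [-1.6,-0.5,0.1],"spin": 0},
  {"offset": [-2.4,-0.7,0],"spin": 0},
  {"offset": [-3,-0.9,-0.2],"spin": 0},
  {"offset": [-3,-0.9,-0.2],"spin": 0},
])

```text
time_s: 9.05
eef_pos: [338.0, 243.5, 137.2]
ee_rot: [0.001, -0.146, 0.989, 0.0]
force: [0.4, -0.7, 4.9]
grip_width: 0.364
grip_force: 24.9
```

```bash
python3 - <<'E'
from h import *
st();tilt()
E
```

```text
t 9.05 tcp [338.  243.5 137.2] yaw_y 106.8 tz [ 0.002  0.001 -1.   ] F [ 0.4 -0.7  4.9] w 0.364 g 24.9 q [ 0.34  0.18  1.93  0.    1.02 -1.52]
N 7851 mean [325. 241.  80.] zrange [ 18. 111.] normal [-0.92 -0.27  0.29] tilt 73.3
```

```bash
cat >> h.py <<'E'
def tilt2(zl=8,zh=70):
    im,P,c,T=cloud('wrist'); hsv=cv2.cvtColor(im,cv2.COLOR_RGB2HSV); s=ctrl.sense()['eef_pos']
    m=(hsv[...,0]>45)&(hsv[...,0]<85)&(hsv[...,1]>60)&(P[...,2]>zl)&(P[...,2]<zh)&(np.hypot(P[...,0]-s[0],P[...,1]-s[1])<110)
    Q=P[m]; n=np.linalg.svd(Q-Q.mean(0),full_matrices=False)[2][2]; n*=-np.sign(n[0]); print('body',len(Q),np.round(Q.mean(0)),'n',np.round(n,3),'lean deg',round(np.degrees(np.arcsin(n[2])),1),'z',np.round(np.percentile(Q[:,2],[2,98])))
    m=(hsv[...,1]<60)&(hsv[...,2]>120)&(P[...,2]>100)&(P[...,2]<175)&(np.hypot(P[...,0]-s[0],P[...,1]-s[1])<45)
    m=cv2.morphologyEx(m.astype(np.uint8),cv2.MORPH_OPEN,np.ones((3,3)))>0
    Q=P[m]
    if len(Q)>30:
        n=np.linalg.svd(Q-Q.mean(0),full_matrices=False)[2][2]; n*=np.sign(n[2]); print('captop n',np.round(n,3),len(Q)); rect('cap',Q)
E
python3 - <<'E'
from h import *
tilt2()
E
```

```text
body 2182 [315. 238.  44.] n [-0.955 -0.282  0.094] lean deg 5.4 z [13. 69.]
captop n [-0.29  -0.137  0.947] 4917
cap 4917 [347.4 246.8] [41.3 38.4] 16.0 z [127.2 145.9 147.7]
```

Only about 5° of lean is left, so it will right itself: release.

Call:
send_rows([
  {"offset": [0,0,0],"spin": 0},
  {"offset": [0,0,0],"spin": 0},
  {"offset": [0,0,2],"spin": 0},
  {"offset": [0,0,4],"spin": 0},
  {"offset": [0,0,5],"spin": 0},
  {"offset": [0,0,5],"spin": 0},
], grip=1)

```text
time_s: 9.65
eef_pos: [339.7, 243.8, 188.1]
ee_rot: [0.002, -0.146, 0.989, 0.0]
force: [0.4, 0.5, 0.7]
grip_width: 0.999
grip_force: 0.0
```

```bash
python3 - <<'E'
from h import *
st();tilt2()
E
```

```text
t 9.65 tcp [339.7 243.8 188.1] yaw_y 106.8 tz [ 0.004  0.001 -1.   ] F [0.4 0.5 0.7] w 0.999 g 0.0 q [ 0.34  0.12  1.86 -0.    1.16 -1.52]
body 832 [312. 237.  44.] n [-0.959 -0.283  0.   ] lean deg 0.0 z [15. 70.]
captop n [-0.014  0.     1.   ] 2790
cap 2790 [338.  244.7] [32.3 32.7] 16.7 z [143.  144.3 145.3]
```

The bottle stands upright at (338,245). Before carrying it, one close look at the bay and the rack.

Call:
send_rows([
  {"offset": [4,-9,5],"spin": -0.1},
  {"offset": [15,-35,12],"spin": -0.38},
  {"offset": [15,-35,12],"spin": -0.38},
  {"offset": [15,-35,12],"spin": -0.38},
  {"offset": [15,-35,12],"spin": -0.38},
  {"offset": [15,-35,12],"spin": -0.38},
  {"offset": [15,-35,12],"spin": -0.38},
  {"offset": [15,-35,12],"spin": -0.38},
])

```text
time_s: 10.37
eef_pos: [464.0, -49.7, 286.8]
ee_rot: [-0.001, 0.044, 0.999, 0.0]
force: [1.1, 1.2, -0.2]
grip_width: 1.002
grip_force: 0.0
```

Call:
send_rows([
  {"offset": [1,-6,0],"spin": 0},
  {"offset": [1,-6,0],"spin": 0},
  {"offset": [1,-6,0],"spin": 0},
  {"offset": [1,-6,0],"spin": 0},
])

```text
time_s: 10.7
eef_pos: [473.7, -108.3, 286.0]
ee_rot: [-0.001, 0.044, 0.999, 0.001]
force: [0.1, 0.9, 0.9]
grip_width: 1.0
grip_force: 0.0
```

```bash
python3 - <<'E'
from h import *
st()
im,P,c,T=cloud('wrist','w7.png'); np.save('Pw7.npy',P)
def reg(n,x0,x1,y0,y1,z0,z1):
    rect(n,P[(P[...,0]>x0)&(P[...,0]<x1)&(P[...,1]>y0)&(P[...,1]<y1)&(P[...,2]>z0)&(P[...,2]<z1)])
reg('board',430,670,-40,50,97,103); reg('block',480,600,-150,-70,76,84); reg('rack',440,560,-380,-240,36,44); reg('tabs',440,560,-380,-230,130,150); reg('cup',380,470,-80,0,80,90)
for q,z in (('slip_a_tab',118),('wedge_tab',108),('board_face',80),('block_face',80)):
  for r in ctrl.place_of('wrist',q)[:3]: print(q,round(r['conf'],2),np.round(r['uv']),np.round(ray(c,T,r['uv'],z)))
E
```

```text
t 10.7 tcp [ 473.7 -108.3  286. ] yaw_y 84.9 tz [-0.002  0.001 -1.   ] F [0.1 0.9 0.9] w 1.0 g 0.0 q [-0.47  0.19  1.51  0.    1.44 -1.95]
board 3064 [548.9   1.8] [ 22.7 198.4] 85.0 z [ 97.9  99.3 100.5]
block 1865 [ 539.4 -110.4] [30.  79.1] 85.1 z [78.  79.2 80.4]
rack 2751 [ 497.2 -301.2] [ 84.1 118.5] 0.5 z [37.6 39.2 40.8]
tabs 1711 [ 497.3 -302. ] [26.9 72.1] 0.6 z [131.1 138.7 145.9]
cup 1005 [418.7 -27.7] [95.6 62.6] 59.8 z [81.3 84.1 85.6]
slip_a_tab 0.85 [118. 222.] [ 499. -300.  118.]
wedge_tab 0.95 [ 92. 217.] [ 495. -330.  108.]
board_face 0.72 [413. 231.] [552.  -9.  80.]
block_face 0.84 [332. 230.] [543. -97.  80.]
block_face 0.24 [ 93. 220.] [ 508. -351.   80.]
```

View pics/w7.png

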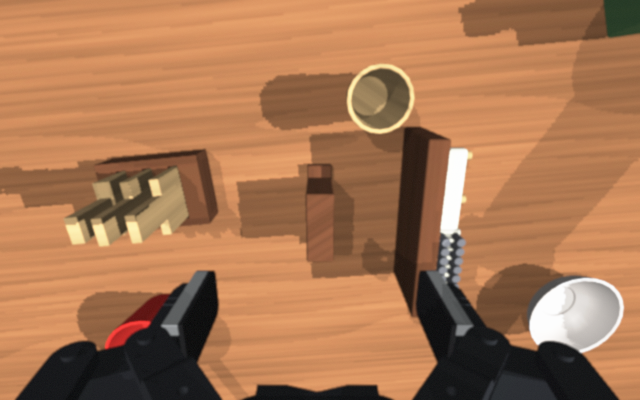

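Wrist view: rack with three tabs at left (tops at about (75,230), (103,232), (135,230)), end block (320,215), pegboard (420,215), cup (380,97). The bay is about 86.6 mm wide at -5°, so two slips leave about 12.6 mm for the wedge. Next: sort the tabs by height and thickness, and go back to the bottle.

```bash
python3 - <<'E'
from h import *
P=np.load('Pw7.npy')
for y in(-272,-302,-332):
    q=P[(abs(P[...,1]-y)<13)&(P[...,0]>475)&(P[...,0]<525)&(P[...,2]>115)&(P[...,2]<160)]
    top=np.percentile(q[:,2],95); rect((y,round(top,1)),q[q[:,2]>top-5])
E
```

```text
(-272, np.float64(145.9)) 375 [ 496.8 -271.2] [26.7 10.5] 0.1 z [142.  144.9 146.3]
(-302, np.float64(145.8)) 389 [ 497.4 -301.2] [26.6 10.5] 1.1 z [141.4 144.9 146.1]
(-332, np.float64(136.0)) 452 [ 497.6 -331.3] [26.8 13.7] 2.0 z [131.9 134.9 136.1]
```

Call:
send_rows([
  {"offset": [-13.6,35.3,-2],"spin": 0.38},
  {"offset": [-13.6,35.3,-2],"spin": 0.38},
  {"offset": [-13.6,35.3,-2],"spin": 0.38},
  {"offset": [-13.6,35.3,-2],"spin": 0.38},
  {"offset": [-13.6,35.3,-2],"spin": 0.38},
  {"offset": [-13.6,35.3,-2],"spin": 0.38},
  {"offset": [-13.6,35.3,-2],"spin": 0.38},
  {"offset": [-13.6,35.3,-2],"spin": 0.38},
])

```text
time_s: 11.62
eef_pos: [352.7, 204.9, 270.1]
ee_rot: [0.001, -0.147, 0.989, 0.0]
force: [0.8, -0.3, -0.2]
grip_width: 1.001
grip_force: 0.0
```

Call:
send_rows([
  {"offset": [0,0,0],"spin": 0},
])

```text
time_s: 11.7
eef_pos: [350.7, 208.4, 269.9]
ee_rot: [-0.0, -0.151, 0.989, 0.001]
force: [0.3, -0.5, -0.5]
grip_width: 1.001
grip_force: 0.0
```

```bash
python3 - <<'E'
from h import *
st()
E
```

```text
t 11.7 tcp [350.7 208.4 269.9] yaw_y 107.3 tz [-0.     0.002 -1.   ] F [ 0.3 -0.5 -0.5] w 1.001 g 0.0 q [ 0.25  0.02  1.75  0.    1.38 -1.63]
```

Wedge: y = -331 (top at 136 mm, 13 mm thick). Slips: y = -271 and -301. Gripping the bottle's cap.

Call:
send_rows([
  {"offset": [-1.3,3.6,-1],"spin": -0.01},
  {"offset": [-1.3,3.6,-4],"spin": -0.01},
  {"offset": [-1.3,3.6,-7.5],"spin": -0.01},
  {"offset": [-1.3,3.6,-11],"spin": -0.01},
  {"offset": [-1.3,3.6,-14],"spin": -0.01},
  {"offset": [-1.3,3.6,-15.4],"spin": -0.01},
  {"offset": [-1.3,3.6,-15.4],"spin": -0.01},
])

```text
time_s: 12.28
eef_pos: [339.5, 238.4, 113.4]
ee_rot: [-0.003, -0.142, 0.99, -0.001]
force: [-1.2, -0.1, -0.2]
grip_width: 1.003
grip_force: 0.0
```

Call:
send_rows([
  {"offset": [0,0,0],"spin": 0},
  {"offset": [0,0,0],"spin": 0},
  {"offset": [0,0,0],"spin": 0},
  {"offset": [0,0,0],"spin": 0},
  {"offset": [0,0,0],"spin": 0},
], grip=0, squeeze=50)

```text
time_s: 12.7
eef_pos: [341.8, 239.2, 116.8]
ee_rot: [0.001, -0.141, 0.99, 0.0]
force: [1.2, 0.6, 1.6]
grip_width: 0.368
grip_force: 50.5
```

Call:
send_rows([
  {"offset": [0,0,3],"spin": 0},
  {"offset": [0,0,7],"spin": 0},
  {"offset": [0,0,11],"spin": 0},
  {"offset": [0,0,13],"spin": 0},
])

```text
time_s: 13.03
eef_pos: [342.1, 239.1, 250.3]
ee_rot: [0.003, -0.141, 0.99, 0.0]
force: [-0.1, -0.2, -2.6]
grip_width: 0.366
grip_force: 50.6
```

```bash
python3 - <<'E'
from h import *
st()
E
```

```text
t 13.03 tcp [342.1 239.1 250.3] yaw_y 106.2 tz [ 0.005  0.002 -1.   ] F [-0.1 -0.2 -2.6] w 0.366 g 50.6 q [ 0.33  0.05  1.76 -0.    1.32 -1.53]
```

Call:
send_rows([
  {"offset": [2,-2.8,1],"spin": -0.05},
  {"offset": [20.5,-27.8,1],"spin": -0.37},
  {"offset": [20.5,-27.8,1],"spin": -0.37},
  {"offset": [20.5,-27.8,1],"spin": -0.37},
  {"offset": [20.5,-27.8,1],"spin": -0.37},
  {"offset": [20.5,-27.8,1],"spin": -0.37},
  {"offset": [20.5,-27.8,1],"spin": -0.37},
  {"offset": [20.5,-27.8,1],"spin": -0.37},
])

```text
time_s: 13.7
eef_pos: [535.5, -25.6, 255.8]
ee_rot: [-0.0, 0.044, 0.999, 0.0]
force: [0.3, 0.7, -1.7]
grip_width: 0.365
grip_force: 50.6
```

```bash
python3 - <<'E'
from h import *
st()
E
```

```text
t 13.7 tcp [535.5 -25.6 255.8] yaw_y 85.0 tz [-0.  0. -1.] F [ 0.3  0.7 -1.7] w 0.365 g 50.6 q [-0.27  0.32  1.42 -0.    1.4  -1.75]
```

Call:
send_rows([
  {"offset": [0,0,0],"spin": 0},
  {"offset": [0,0,0],"spin": 0},
])

```text
time_s: 13.87
eef_pos: [535.1, -25.2, 255.0]
ee_rot: [-0.001, 0.045, 0.999, 0.0]
force: [-0.8, -0.3, -2.4]
grip_width: 0.367
grip_force: 52.0
```

```bash
python3 - <<'E'
from h import *
st(); tilt2(100,230)
E
```

```text
t 13.87 tcp [535.1 -25.2 255. ] yaw_y 84.9 tz [-0.002  0.    -1.   ] F [-0.8 -0.3 -2.4] w 0.367 g 52.0 q [-0.27  0.32  1.42 -0.    1.4  -1.75]
body 5615 [512. -22. 208.] n [-0.981  0.097  0.167] lean deg 9.6 z [150. 229.]
```

```bash
python3 - <<'E'
from h import *
tilt2(100,200); tilt2(140,215)
E
```

```text
body 1560 [506. -20. 176.] n [-0.996  0.088 -0.011] lean deg -0.6 z [147. 199.]
body 2201 [506. -19. 186.] n [-0.996  0.087 -0.012] lean deg -0.7 z [147. 214.]
```

Call:
send_rows([
  {"offset": [1.25,-1.5,0],"spin": 0},
  {"offset": [1.25,-1.5,-1.5],"spin": 0},
  {"offset": [1.25,-1.5,-4.5],"spin": 0},
  {"offset": [1.25,-1.5,-7.5],"spin": 0},
  {"offset": [1.25,-1.5,-10.5],"spin": 0},
  {"offset": [1.25,-1.5,-12.5],"spin": 0},
  {"offset": [1.25,-1.5,-13.5],"spin": 0},
  {"offset": [1.25,-1.5,-13.7],"spin": 0},
])

```text
time_s: 14.68
eef_pos: [546.5, -38.0, 118.0]
ee_rot: [-0.001, 0.043, 0.999, -0.0]
force: [-0.8, -2.6, -3.5]
grip_width: 0.367
grip_force: 51.9
```

```bash
python3 - <<'E'
from h import *
st()
E
```

```text
t 14.68 tcp [546.5 -38.  118. ] yaw_y 85.1 tz [-0.002 -0.    -1.   ] F [-0.8 -2.6 -3.5] w 0.367 g 51.9 q [-0.28  0.48  1.57 -0.    1.09 -1.77]
```

Call:
send_rows([
  {"offset": [0,0.1,-0.1],"spin": 0},
  {"offset": [0,0.2,-0.2],"spin": 0},
  {"offset": [0,0.2,-0.2],"spin": 0},
])

```text
time_s: 14.93
eef_pos: [547.3, -37.4, 118.3]
ee_rot: [0.0, 0.043, 0.999, -0.001]
force: [-3.1, -7.5, -4.5]
grip_width: 0.366
grip_force: 51.8
```

```bash
python3 - <<'E'
from h import *
st()
E
```

```text
t 14.93 tcp [547.3 -37.4 118.3] yaw_y 85.1 tz [ 0.    -0.003 -1.   ] F [-3.1 -7.5 -4.5] w 0.366 g 51.8 q [-0.28  0.48  1.57 -0.    1.09 -1.76]
```

It touches the board. Ease off a little, set down, release, and go up.

Call:
send_rows([
  {"offset": [0,-0.1,-0.1],"spin": 0},
  {"offset": [0,-0.1,-0.25],"spin": 0},
  {"offset": [0,-0.1,-0.25],"spin": 0},
])

```text
time_s: 15.18
eef_pos: [548.4, -37.7, 116.7]
ee_rot: [0.002, 0.043, 0.999, -0.001]
force: [-1.5, -3.0, 6.6]
grip_width: 0.369
grip_force: 53.2
```

Call:
send_rows([
  {"offset": [0,0,0],"spin": 0},
  {"offset": [0,0,0],"spin": 0},
  {"offset": [0,0,0],"spin": 0},
  {"offset": [0,0,1.5],"spin": 0},
  {"offset": [0,0,4.5],"spin": 0},
  {"offset": [0,0,8],"spin": 0},
  {"offset": [0,0,11],"spin": 0},
  {"offset": [0,0,12],"spin": 0},
], grip=0.7)

```text
time_s: 15.85
eef_pos: [548.7, -37.6, 239.3]
ee_rot: [0.004, 0.043, 0.999, -0.001]
force: [0.7, -0.2, 0.6]
grip_width: 0.702
grip_force: 0.0
```

```bash
python3 - <<'E'
from h import *
st()
E
```

```text
t 15.85 tcp [548.7 -37.6 239.3] yaw_y 85.0 tz [ 0.007 -0.001 -1.   ] F [ 0.7 -0.2  0.6] w 0.702 g 0.0 q [-0.28  0.36  1.41  0.    1.36 -1.77]
```

Call:
send_rows([
  {"offset": [-5.2,-24,1],"spin": -1.475},
  {"offset": [-5.2,-24,1],"spin": -1.475},
  {"offset": [-5.2,-24,1],"spin": -1.475},
  {"offset": [-5.2,-24,1],"spin": -1.475},
  {"offset": [-5.2,-24,1],"spin": -1.475},
  {"offset": [-5.2,-24,1],"spin": -1.475},
  {"offset": [-5.2,-24,1],"spin": -1.475},
  {"offset": [-5.2,-24,1],"spin": -1.475},
])

```text
time_s: 16.52
eef_pos: [494.7, -279.4, 243.7]
ee_rot: [-0.0, 0.521, 0.854, 0.0]
force: [-0.5, 0.0, -0.3]
grip_width: 0.697
grip_force: 0.0
```

Call:
send_rows([
  {"offset": [0,0,0],"spin": -0.47},
  {"offset": [0,0,0],"spin": -0.47},
  {"offset": [0,0,0],"spin": -0.47},
  {"offset": [0,0,0],"spin": -0.47},
  {"offset": [0,0,0],"spin": -0.47},
])

```text
time_s: 16.93
eef_pos: [495.4, -277.4, 244.0]
ee_rot: [-0.0, 0.703, 0.711, 0.0]
force: [0.2, 1.2, -0.6]
grip_width: 0.701
grip_force: 0.0
```

```bash
cat >> h.py <<'E'
def tabs(P,x0=475,x1=525,ys=(-272,-302,-332)):
  for y in ys:
    q=P[(abs(P[...,1]-y)<13)&(P[...,0]>x0)&(P[...,0]<x1)&(P[...,2]>115)&(P[...,2]<160)]
    if len(q)<20: print(y,'none');continue
    top=np.percentile(q[:,2],95); rect((y,round(top,1)),q[q[:,2]>top-5])
E
python3 - <<'E'
from h import *
st(); im,P,c,T=cloud('wrist','w8.png'); tabs(P)
E
```

```text
t 16.93 tcp [ 495.4 -277.4  244. ] yaw_y 0.6 tz [-0.     0.001 -1.   ] F [ 0.2  1.2 -0.6] w 0.701 g 0.0 q [-0.72  0.4   1.34  0.    1.4  -0.73]
(-272, np.float64(146.1)) 496 [ 497.1 -271. ] [25.5  9.7] 0.6 z [142.3 145.1 146.2]
(-302, np.float64(146.0)) 435 [ 497.5 -300.7] [25.   9.5] 0.1 z [142.4 145.2 146.2]
(-332, np.float64(136.0)) 492 [ 498.  -330.7] [25.2 13. ] 0.7 z [132.3 135.1 136.1]
```

Call:
send_rows([
  {"offset": [0.1,0,-3],"spin": 0},
  {"offset": [0.1,0,-6.5],"spin": 0},
  {"offset": [0.1,0,-10],"spin": 0},
  {"offset": [0.1,0,-13],"spin": 0},
  {"offset": [0.1,0,-14.5],"spin": 0},
  {"offset": [0.1,0,-14.5],"spin": 0},
])

```text
time_s: 17.48
eef_pos: [494.9, -276.3, 95.7]
ee_rot: [-0.003, 0.701, 0.713, -0.0]
force: [0.2, 0.1, 0.1]
grip_width: 0.7
grip_force: 0.0
```

Call:
send_rows([
  {"offset": [0,0,0],"spin": 0},
  {"offset": [0,0,0],"spin": 0},
  {"offset": [0,0,0],"spin": 0},
  {"offset": [0,0,0],"spin": 0},
], grip=0, squeeze=50)

```text
time_s: 17.82
eef_pos: [497.0, -278.1, 101.0]
ee_rot: [0.002, 0.702, 0.712, 0.0]
force: [0.8, -0.7, 4.1]
grip_width: 0.299
grip_force: 50.6
```

```bash
python3 - <<'E'
from h import *
st()
E
```

```text
t 17.82 tcp [ 497.  -278.1  101. ] yaw_y 0.8 tz [ 0.002 -0.002 -1.   ] F [ 0.8 -0.7  4.1] w 0.299 g 50.6 q [-0.72  0.54  1.52  0.    1.08 -0.73]
```

Call:
send_rows([
  {"offset": [0,0,2.5],"spin": 0},
  {"offset": [0,0,6],"spin": 0},
  {"offset": [0,0,9],"spin": 0},
  {"offset": [0,0,11],"spin": 0},
])

```text
time_s: 18.15
eef_pos: [496.9, -278.0, 213.3]
ee_rot: [0.002, 0.702, 0.712, 0.0]
force: [-0.1, -0.6, 0.1]
grip_width: 0.296
grip_force: 50.4
```

```bash
python3 - <<'E'
from h import *
st()
E
```

```text
t 18.15 tcp [ 496.9 -278.   213.3] yaw_y 0.8 tz [ 0.004 -0.003 -1.   ] F [-0.1 -0.6  0.1] w 0.296 g 50.4 q [-0.72  0.42  1.39  0.    1.32 -0.73]
```

Call:
send_rows([
  {"offset": [4.5,19.7,0.5],"spin": -0.1},
  {"offset": [4.5,19.7,0.5],"spin": -0.1},
  {"offset": [4.5,19.7,0.5],"spin": -0.1},
  {"offset": [4.5,19.7,0.5],"spin": -0.1},
  {"offset": [4.5,19.7,0.5],"spin": -0.1},
  {"offset": [4.5,19.7,0.5],"spin": -0.1},
  {"offset": [4.5,19.7,0.5],"spin": -0.1},
])

```text
time_s: 18.73
eef_pos: [541.6, -79.1, 215.1]
ee_rot: [0.001, 0.736, 0.677, 0.0]
force: [0.0, 0.1, -1.5]
grip_width: 0.294
grip_force: 50.4
```

```bash
cat >> h.py <<'E'
A=np.radians(-5);XA=np.array([np.cos(A),np.sin(A)]);YA=np.array([-np.sin(A),np.cos(A)])
def bay(P,boxes):
    # boxes: name,(x'0,x'1),(y'0,y'1),(z0,z1): print 2..98 percent extents in bay frame
    X=P[...,:2]@XA;Y=P[...,:2]@YA;Z=P[...,2]
    for n,a,b,z in boxes:
        m=(X>a[0])&(X<a[1])&(Y>b[0])&(Y<b[1])&(Z>z[0])&(Z<z[1]);k=m.sum()
        print(n,k,*( [np.round(np.percentile(v[m],[1,50,99]),1) for v in(X,Y,Z)] if k>10 else []))
def tcpbay():
    p=np.array(ctrl.sense()['eef_pos']);print("tcp x' %.1f y' %.1f z %.1f"%(p[:2]@XA,p[:2]@YA,p[2]))
STD=[('cap top',(500,600),(-30,50),(142,150)),('block',(490,600),(-90,-30),(77,83)),('board',(440,660),(30,70),(97,103)),('standing slip tops',(500,600),(-60,-12),(130,140)),('held tab top',(510,590),(-60,10),(240,275))]
E
python3 - <<'E'
from h import *
st();tcpbay(); im,P,c,T=cloud('wrist','w9.png'); bay(P,STD)
E
```

```text
t 18.73 tcp [541.6 -79.1 215.1] yaw_y -4.7 tz [ 0.001 -0.001 -1.   ] F [ 0.   0.1 -1.5] w 0.294 g 50.4 q [-0.36  0.37  1.46 -0.    1.31 -0.28]
tcp x' 546.5 y' -31.6 z 215.1
cap top 3041 [520.7 549.  571.2] [-20.5  10.   27.1] [142.2 144.3 149.4]
block 0
board 9312 [450.6 547.5 644.8] [39.7 50.7 61.2] [ 97.3  99.2 100.9]
standing slip tops 429 [516.4 544.9 575.2] [-20.6 -20.1 -19.7] [130.1 134.9 139.9]
held tab top 14626 [510.4 551.8 589. ] [-41.3 -20.9 -17.2] [240.8 262.3 274.4]
```

The held slip's inner face is at y' = -20 and the bottle's face at about -18. Descending with 3 mm clearance.

Call:
send_rows([
  {"offset": [0,-0.1,-2.5],"spin": 0},
  {"offset": [0,-0.1,-5],"spin": 0},
  {"offset": [0,-0.1,-7.5],"spin": 0},
  {"offset": [0,-0.1,-9.5],"spin": 0},
  {"offset": [0,-0.1,-11],"spin": 0},
  {"offset": [0,-0.1,-12],"spin": 0},
  {"offset": [0,-0.1,-12.3],"spin": 0},
  {"offset": [0,-0.1,-12.3],"spin": 0},
])

```text
time_s: 19.45
eef_pos: [541.3, -82.6, 91.6]
ee_rot: [-0.0, 0.737, 0.676, -0.0]
force: [-0.5, -0.6, -0.3]
grip_width: 0.294
grip_force: 50.4
```

```bash
python3 - <<'E'
from h import *
st();tcpbay()
E
```

```text
t 19.45 tcp [541.3 -82.6  91.6] yaw_y -5.0 tz [-0. -0. -1.] F [-0.5 -0.6 -0.3] w 0.294 g 50.4 q [-0.37  0.51  1.6  -0.    1.03 -0.28]
tcp x' 546.4 y' -35.1 z 91.6
```

Call:
send_rows([
  {"offset": [0,0.3,-0.05],"spin": 0},
  {"offset": [0.05,0.5,-0.05],"spin": 0},
  {"offset": [0.05,0.65,-0.1],"spin": 0},
  {"offset": [0.05,0.75,-0.1],"spin": 0},
  {"offset": [0.05,0.75,-0.1],"spin": 0},
])

```text
time_s: 19.87
eef_pos: [542.2, -75.3, 91.0]
ee_rot: [0.002, 0.737, 0.676, -0.001]
force: [-1.1, -6.6, 1.6]
grip_width: 0.295
grip_force: 50.6
```

```bash
python3 - <<'E'
from h import *
st();tcpbay()
E
```

```text
t 19.87 tcp [542.2 -75.3  91. ] yaw_y -4.9 tz [ 0.001 -0.003 -1.   ] F [-1.1 -6.6  1.6] w 0.295 g 50.6 q [-0.35  0.51  1.6  -0.    1.03 -0.26]
tcp x' 546.7 y' -27.8 z 91.0
```

Call:
send_rows([
  {"offset": [0,0,-0.1],"spin": 0},
  {"offset": [0,-0.05,-0.2],"spin": 0},
  {"offset": [0,-0.05,-0.2],"spin": 0},
])

```text
time_s: 20.12
eef_pos: [542.6, -75.4, 90.8]
ee_rot: [0.002, 0.737, 0.676, 0.0]
force: [-4.1, -1.5, 17.1]
grip_width: 0.292
grip_force: 52.4
```

Call:
send_rows([
  {"offset": [0,0,0],"spin": 0},
  {"offset": [0,0,0],"spin": 0},
  {"offset": [0,0,0],"spin": 0},
  {"offset": [0,0,2],"spin": 0},
  {"offset": [0,0,5],"spin": 0},
  {"offset": [0,0,8.5],"spin": 0},
  {"offset": [0,0,12],"spin": 0},
  {"offset": [0,0,14],"spin": 0},
], grip=0.6)

```text
time_s: 20.78
eef_pos: [542.5, -74.7, 232.2]
ee_rot: [0.002, 0.737, 0.676, 0.001]
force: [0.1, -0.4, 0.6]
grip_width: 0.599
grip_force: 0.0
```

```bash
python3 - <<'E'
from h import *
st();tcpbay(); im,P,c,T=cloud('wrist','w10.png'); bay(P,STD[:4])
E
```

```text
t 20.78 tcp [542.5 -74.7 232.2] yaw_y -4.9 tz [ 0.004 -0.001 -1.   ] F [ 0.1 -0.4  0.6] w 0.599 g 0.0 q [-0.35  0.36  1.43  0.    1.35 -0.27]
tcp x' 547.0 y' -27.1 z 232.2
cap top 2261 [533.6 549.1 564.8] [-3.9 12.4 27.4] [142.3 144.2 145.9]
block 2678 [509.1 547.7 586.9] [-76.8 -61.4 -47.5] [77.4 79.2 80.8]
board 8122 [450.5 547.7 644.9] [39.6 50.6 61.2] [ 97.4  99.3 100.9]
standing slip tops 520 [534.2 546.5 559.4] [-25.9 -20.4 -16.3] [130.4 135.3 136.8]
```

Slip 1 stands at y' = -20.8, bottle against the board (cap at y' = 11.7), block face at -47.3. Fetching slip 2.

Call:
send_rows([
  {"offset": [-4.5,-23.3,1],"spin": 0.09},
  {"offset": [-4.5,-23.3,1],"spin": 0.09},
  {"offset": [-4.5,-23.3,1],"spin": 0.09},
  {"offset": [-4.5,-23.3,1],"spin": 0.09},
  {"offset": [-4.5,-23.3,1],"spin": 0.09},
  {"offset": [-4.5,-23.3,1],"spin": 0.09},
  {"offset": [-4.5,-23.3,1],"spin": 0.09},
  {"offset": [-4.5,-23.3,1],"spin": 0.09},
], grip=0.7)

```text
time_s: 21.5
eef_pos: [496.3, -308.6, 237.5]
ee_rot: [-0.001, 0.707, 0.708, 0.0]
force: [0.2, 0.2, -0.4]
grip_width: 0.7
grip_force: 0.0
```

```bash
python3 - <<'E'
from h import *
st()
E
```

```text
t 21.5 tcp [ 496.3 -308.6  237.5] yaw_y 0.1 tz [-0.001  0.001 -1.   ] F [ 0.2  0.2 -0.4] w 0.7 g 0.0 q [-0.76  0.44  1.3   0.    1.4  -0.76]
```

Call:
send_rows([
  {"offset": [0,0,-3],"spin": 0},
  {"offset": [0,0,-6.5],"spin": 0},
  {"offset": [0,0,-10],"spin": 0},
  {"offset": [0,0,-12.7],"spin": 0},
  {"offset": [0,0,-14],"spin": 0},
  {"offset": [0,0,-14],"spin": 0},
])

```text
time_s: 22.0
eef_pos: [496.0, -305.0, 95.0]
ee_rot: [-0.003, 0.705, 0.709, 0.0]
force: [-0.4, -0.1, 0.2]
grip_width: 0.703
grip_force: 0.0
```

Call:
send_rows([
  {"offset": [0,0,0],"spin": 0},
  {"offset": [0,0,0],"spin": 0},
  {"offset": [0,0,0],"spin": 0},
  {"offset": [0,0,0],"spin": 0},
], grip=0, squeeze=50)

```text
time_s: 22.33
eef_pos: [497.5, -307.8, 99.9]
ee_rot: [0.001, 0.706, 0.709, 0.0]
force: [0.6, 0.5, 4.2]
grip_width: 0.297
grip_force: 50.3
```

```bash
python3 - <<'E'
from h import *
st()
E
```

```text
t 22.33 tcp [ 497.5 -307.8   99.9] yaw_y 0.2 tz [ 0.002 -0.002 -1.   ] F [0.6 0.5 4.2] w 0.297 g 50.3 q [-0.75  0.57  1.47  0.    1.1  -0.76]
```

Call:
send_rows([
  {"offset": [0,0,2.5],"spin": 0},
  {"offset": [0,0,6],"spin": 0},
  {"offset": [0,0,9],"spin": 0},
  {"offset": [0,0,11.5],"spin": 0},
])

```text
time_s: 22.67
eef_pos: [497.1, -307.8, 216.5]
ee_rot: [0.001, 0.706, 0.709, 0.0]
force: [0.2, 0.3, -0.7]
grip_width: 0.295
grip_force: 50.1
```

```bash
python3 - <<'E'
from h import *
st()
E
```

```text
t 22.67 tcp [ 497.1 -307.8  216.5] yaw_y 0.2 tz [ 0.002 -0.002 -1.   ] F [ 0.2  0.3 -0.7] w 0.295 g 50.1 q [-0.75  0.45  1.33  0.    1.35 -0.76]
```

Call:
send_rows([
  {"offset": [4.4,21.9,2],"spin": -0.09},
  {"offset": [4.4,21.9,2],"spin": -0.09},
  {"offset": [4.4,21.9,2],"spin": -0.09},
  {"offset": [4.4,21.9,2],"spin": -0.09},
  {"offset": [4.4,21.9,2],"spin": -0.09},
  {"offset": [4.4,21.9,2],"spin": -0.09},
  {"offset": [4.4,21.9,2],"spin": -0.09},
  {"offset": [4.4,21.9,2],"spin": -0.09},
])

```text
time_s: 23.33
eef_pos: [540.9, -88.2, 233.9]
ee_rot: [0.001, 0.736, 0.677, 0.0]
force: [0.1, -0.9, -0.3]
grip_width: 0.295
grip_force: 50.1
```

```bash
python3 - <<'E'
from h import *
st();tcpbay(); im,P,c,T=cloud('wrist','w11.png'); bay(P,[STD[0],STD[2],('held face',(520,580),(-50,-10),(150,200)),('slip1',(530,565),(-30,-12),(130,140))])
E
```

```text
t 23.33 tcp [540.9 -88.2 233.9] yaw_y -4.8 tz [ 0.001 -0.001 -1.   ] F [ 0.1 -0.9 -0.3] w 0.295 g 50.1 q [-0.38  0.36  1.42 -0.    1.36 -0.29]
tcp x' 546.6 y' -40.7 z 233.9
cap top 2561 [525.5 549.4 569.1] [-29.9  10.7  27.1] [142.3 144.3 149.7]
board 8345 [450.5 546.3 644.9] [39.7 50.6 61.2] [ 97.4  99.3 100.9]
held face 2636 [520.6 547.8 575.1] [-30.4 -29.8 -29.2] [151.1 179.1 199.6]
slip1 516 [533.6 546.4 559.2] [-25.7 -20.3 -16.3] [130.6 135.3 137. ]
```

Call:
send_rows([
  {"offset": [0,0,-3],"spin": 0},
  {"offset": [0,0,-6],"spin": 0},
  {"offset": [0,0,-8.5],"spin": 0},
  {"offset": [0,0,-10.5],"spin": 0},
  {"offset": [0,0,-12.5],"spin": 0},
  {"offset": [0,0,-13.7],"spin": 0},
  {"offset": [0,0,-14.2],"spin": 0},
  {"offset": [0,0,-14.2],"spin": 0},
])

```text
time_s: 24.05
eef_pos: [540.6, -89.9, 91.0]
ee_rot: [-0.0, 0.737, 0.675, -0.0]
force: [-0.1, 0.1, -0.7]
grip_width: 0.296
grip_force: 50.1
```

```bash
python3 - <<'E'
from h import *
st();tcpbay()
E
```

```text
t 24.05 tcp [540.6 -89.9  91. ] yaw_y -5.0 tz [-0.001  0.    -1.   ] F [-0.1  0.1 -0.7] w 0.296 g 50.1 q [-0.38  0.51  1.6  -0.    1.03 -0.29]
tcp x' 546.3 y' -42.5 z 91.0
```

Call:
send_rows([
  {"offset": [0,0.25,0],"spin": 0},
  {"offset": [0.05,0.45,0],"spin": 0},
  {"offset": [0.05,0.6,-0.05],"spin": 0},
  {"offset": [0.05,0.65,-0.1],"spin": 0},
  {"offset": [0.05,0.65,-0.2],"spin": 0},
  {"offset": [0.05,0.65,-0.2],"spin": 0},
])

```text
time_s: 24.55
eef_pos: [542.3, -84.4, 91.0]
ee_rot: [0.003, 0.737, 0.676, -0.0]
force: [-0.9, -10.8, 5.2]
grip_width: 0.301
grip_force: 55.1
```

```bash
python3 - <<'E'
from h import *
st();tcpbay()
E
```

```text
t 24.55 tcp [542.3 -84.4  91. ] yaw_y -4.9 tz [ 0.003 -0.005 -1.   ] F [ -0.9 -10.8   5.2] w 0.301 g 55.1 q [-0.37  0.51  1.6  -0.    1.03 -0.28]
tcp x' 547.5 y' -36.8 z 91.0
```

Contact at -10.8 N, foot on the table. Ease off slightly, release and rise.

Call:
send_rows([
  {"offset": [0,-0.1,-0.05],"spin": 0},
  {"offset": [0,-0.1,-0.1],"spin": 0},
])

```text
time_s: 24.72
eef_pos: [542.3, -84.6, 89.9]
ee_rot: [0.002, 0.737, 0.676, 0.0]
force: [-1.3, -6.2, 10.6]
grip_width: 0.299
grip_force: 53.5
```

Call:
send_rows([
  {"offset": [0,0,0],"spin": 0},
  {"offset": [0,0,0],"spin": 0},
  {"offset": [0,0,0],"spin": 0},
  {"offset": [0,0,2],"spin": 0},
  {"offset": [0,0,5],"spin": 0},
  {"offset": [0,0,8.5],"spin": 0},
  {"offset": [0,0,12],"spin": 0},
  {"offset": [0,0,14],"spin": 0},
], grip=0.6)

```text
time_s: 25.38
eef_pos: [542.0, -83.0, 232.2]
ee_rot: [0.002, 0.737, 0.676, 0.001]
force: [-0.2, 0.4, 0.4]
grip_width: 0.608
grip_force: 0.0
```

```bash
python3 - <<'E'
from h import *
st();tcpbay(); im,P,c,T=cloud('wrist','w12.png'); bay(P,STD[:4]+[('slip top z>75',(520,575),(-46,-20),(70,95))])
E
```

```text
t 25.38 tcp [542.  -83.  232.2] yaw_y -4.9 tz [ 0.004 -0.001 -1.   ] F [-0.2  0.4  0.4] w 0.608 g 0.0 q [-0.37  0.36  1.43  0.    1.35 -0.28]
tcp x' 547.1 y' -35.4 z 232.2
cap top 2340 [533.8 549.2 564.9] [-4.  12.3 27.4] [142.3 144.2 145.7]
block 2487 [509.  548.8 586.9] [-76.  -62.2 -30.6] [77.5 79.2 80.8]
board 8244 [450.5 547.4 645. ] [40.1 50.8 61.2] [ 97.4  99.3 101. ]
standing slip tops 965 [533.8 547.3 559.6] [-38.7 -28.4 -19.8] [130.9 135.2 136.8]
slip top z>75 574 [520.1 562.5 574.8] [-37.6 -28.2 -20.4] [77.6 79.3 80.9]
```

Slips 1 and 2 now span y' -38.7 to -19.8 at the tab tops, leaning or shifted slightly towards the block, with about 9 mm left there. The wedge's 4 mm foot will fit and push them back. Fetching the wedge.

Call:
send_rows([
  {"offset": [-4.4,-25.4,0.8],"spin": 0.09},
  {"offset": [-4.4,-25.4,0.8],"spin": 0.09},
  {"offset": [-4.4,-25.4,0.8],"spin": 0.09},
  {"offset": [-4.4,-25.4,0.8],"spin": 0.09},
  {"offset": [-4.4,-25.4,0.8],"spin": 0.09},
  {"offset": [-4.4,-25.4,0.8],"spin": 0.09},
  {"offset": [-4.4,-25.4,0.8],"spin": 0.09},
  {"offset": [-4.4,-25.4,0.8],"spin": 0.09},
], grip=0.7)

```text
time_s: 26.1
eef_pos: [496.4, -339.2, 235.3]
ee_rot: [-0.001, 0.707, 0.707, 0.0]
force: [0.6, 0.4, -0.0]
grip_width: 0.701
grip_force: 0.0
```

Call:
send_rows([
  {"offset": [0,0,0],"spin": 0},
  {"offset": [0,0,0],"spin": 0},
])

```text
time_s: 26.27
eef_pos: [497.8, -335.6, 236.2]
ee_rot: [-0.0, 0.705, 0.709, 0.0]
force: [-0.5, -0.1, -0.1]
grip_width: 0.7
grip_force: 0.0
```

```bash
python3 - <<'E'
from h import *
st(); im,P,c,T=cloud('wrist','w13.png'); tabs(P)
E
```

```text
t 26.27 tcp [ 497.8 -335.6  236.2] yaw_y 0.3 tz [-0.     0.001 -1.   ] F [-0.5 -0.1 -0.1] w 0.7 g 0.0 q [-0.79  0.48  1.25  0.    1.42 -0.79]
-272 none
-302 none
(-332, np.float64(136.1)) 604 [ 497.9 -331.2] [25.7 12.8] 0.5 z [133.4 135.1 136.2]
```

Call:
send_rows([
  {"offset": [0,-0.15,-3],"spin": 0},
  {"offset": [0,-0.15,-6.5],"spin": 0},
  {"offset": [0,-0.15,-10],"spin": 0},
  {"offset": [0,-0.15,-12.5],"spin": 0},
  {"offset": [0,-0.15,-13.8],"spin": 0},
  {"offset": [0,-0.15,-13.8],"spin": 0},
])

```text
time_s: 26.82
eef_pos: [496.7, -336.2, 95.4]
ee_rot: [-0.003, 0.705, 0.709, 0.0]
force: [-0.6, 0.1, 0.1]
grip_width: 0.703
grip_force: 0.0
```

Call:
send_rows([
  {"offset": [0,0,0],"spin": 0},
  {"offset": [0,0,0],"spin": 0},
  {"offset": [0,0,0],"spin": 0},
  {"offset": [0,0,0],"spin": 0},
  {"offset": [0,0,0],"spin": 0},
], grip=0, squeeze=110)

```text
time_s: 27.23
eef_pos: [498.0, -339.0, 100.2]
ee_rot: [0.001, 0.706, 0.709, 0.0]
force: [0.1, 0.7, 7.6]
grip_width: 0.282
grip_force: 107.6
```

```bash
python3 - <<'E'
from h import *
st()
E
```

```text
t 27.23 tcp [ 498.  -339.   100.2] yaw_y 0.2 tz [ 0.002 -0.002 -1.   ] F [0.1 0.7 7.6] w 0.282 g 107.6 q [-0.79  0.6   1.42  0.    1.12 -0.8 ]
```

Call:
send_rows([
  {"offset": [0,0,2.5],"spin": 0},
  {"offset": [0,0,6],"spin": 0},
  {"offset": [0,0,9.5],"spin": 0},
  {"offset": [0,0,13],"spin": 0},
  {"offset": [0,0,15],"spin": 0},
])

```text
time_s: 27.65
eef_pos: [497.8, -339.0, 253.3]
ee_rot: [0.003, 0.706, 0.709, -0.0]
force: [0.4, 0.1, 0.5]
grip_width: 0.285
grip_force: 109.0
```

```bash
python3 - <<'E'
from h import *
st()
E
```

```text
t 27.65 tcp [ 497.8 -339.   253.3] yaw_y 0.2 tz [ 0.004 -0.004 -1.   ] F [0.4 0.1 0.5] w 0.285 g 109.0 q [-0.79  0.47  1.21  0.    1.45 -0.8 ]
```

Call:
send_rows([
  {"offset": [4.25,24,0],"spin": -0.09},
  {"offset": [4.25,24,0],"spin": -0.09},
  {"offset": [4.25,24,0],"spin": -0.09},
  {"offset": [4.25,24,0],"spin": -0.09},
  {"offset": [4.25,24,0],"spin": -0.09},
  {"offset": [4.25,24,0],"spin": -0.09},
  {"offset": [4.25,24,0],"spin": -0.09},
  {"offset": [4.25,24,0],"spin": -0.09},
])

```text
time_s: 28.32
eef_pos: [540.0, -97.1, 249.0]
ee_rot: [0.0, 0.736, 0.677, 0.0]
force: [-0.6, -0.3, -0.1]
grip_width: 0.288
grip_force: 108.9
```

Call:
send_rows([
  {"offset": [0,0,0],"spin": 0},
  {"offset": [0,0,0],"spin": 0},
])

```text
time_s: 28.48
eef_pos: [539.7, -99.7, 248.5]
ee_rot: [0.0, 0.737, 0.676, -0.0]
force: [-0.7, -0.5, -0.3]
grip_width: 0.285
grip_force: 108.9
```

```bash
python3 - <<'E'
from h import *
st();tcpbay(); im,P,c,T=cloud('wrist','w14.png'); bay(P,[STD[0],STD[1],STD[2],STD[3],('wedge face low',(520,575),(-70,-20),(155,165)),('wedge face hi',(520,575),(-70,-20),(215,225))])
im2,P2,_,_=cloud('top'); bay(P2,STD[:4])
E
```

```text
t 28.48 tcp [539.7 -99.7 248.5] yaw_y -5.0 tz [ 0. -0. -1.] F [-0.7 -0.5 -0.3] w 0.285 g 108.9 q [-0.4   0.35  1.4  -0.    1.39 -0.31]
tcp x' 546.4 y' -52.3 z 248.5
cap top 2184 [533.7 548.9 564.8] [-3.9 11.9 26.9] [142.3 144.2 145.8]
block 1529 [509.  550.2 587.1] [-63.8 -55.3 -30.2] [77.3 79.2 80.8]
board 7815 [450.5 548.6 645. ] [40.  50.8 61.4] [ 97.4  99.2 101. ]
standing slip tops 899 [533.6 546.2 559.1] [-38.1 -28.1 -19.5] [131.6 135.3 136.8]
wedge face low 273 [520.9 548.2 574.1] [-42.1 -41.5 -41. ] [155.1 160.8 165. ]
wedge face hi 598 [520.8 547.4 574.3] [-37.1 -36.5 -35.9] [215.1 220.  224.9]
cap top 6
block 0
board 277 [451.6 548.8 646.5] [39.2 51.9 62.4] [ 97.2  99.9 102.8]
standing slip tops 0
```

View pics/w14.png

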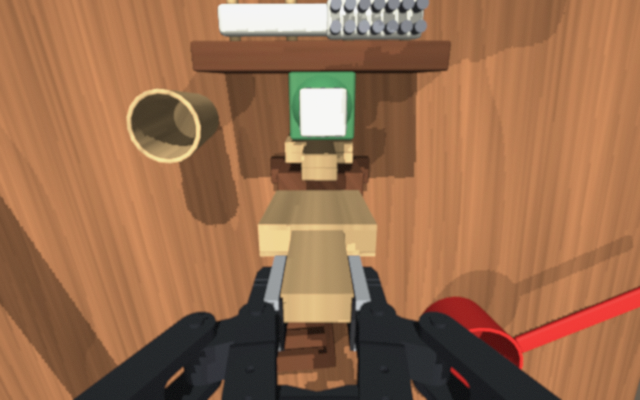

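Wrist view: wedge held at (318,255), the two slips side by side at (320,155), bottle cap (323,110) against the board (320,57). Wedge centre at y' = -44.6, gap from -38 to -47.3. Lowering with a 1.5 mm shift inwards.

Call:
send_rows([
  {"offset": [0.05,0.15,-2],"spin": 0},
  {"offset": [0.05,0.15,-4.5],"spin": 0},
  {"offset": [0.05,0.15,-6.5],"spin": 0},
  {"offset": [0.05,0.15,-8],"spin": 0},
  {"offset": [0.05,0.15,-9],"spin": 0},
  {"offset": [0.05,0.15,-9],"spin": 0},
])

```text
time_s: 29.08
eef_pos: [539.5, -97.5, 156.5]
ee_rot: [-0.002, 0.737, 0.676, -0.001]
force: [0.2, 0.2, -0.2]
grip_width: 0.284
grip_force: 108.9
```

```bash
python3 - <<'E'
from h import *
st();tcpbay()
E
```

```text
t 29.08 tcp [539.5 -97.5 156.5] yaw_y -5.0 tz [-0.003  0.001 -1.   ] F [ 0.2  0.2 -0.2] w 0.284 g 108.9 q [-0.39  0.43  1.53 -0.    1.18 -0.31]
tcp x' 546.0 y' -50.1 z 156.5
```

Call:
send_rows([
  {"offset": [0,0.05,-0.4],"spin": 0},
  {"offset": [0,0.1,-0.8],"spin": 0},
  {"offset": [0,0.1,-1.2],"spin": 0},
  {"offset": [0,0.1,-1.2],"spin": 0},
])

```text
time_s: 29.42
eef_pos: [540.3, -96.2, 146.2]
ee_rot: [0.0, 0.737, 0.676, -0.0]
force: [-0.2, -0.2, -0.1]
grip_width: 0.284
grip_force: 108.9
```

```bash
python3 - <<'E'
from h import *
st();tcpbay()
E
```

```text
t 29.42 tcp [540.3 -96.2 146.2] yaw_y -4.9 tz [ 0. -0. -1.] F [-0.2 -0.2 -0.1] w 0.284 g 108.9 q [-0.39  0.44  1.54 -0.    1.16 -0.3 ]
tcp x' 546.7 y' -48.8 z 146.2
```

Call:
send_rows([
  {"offset": [0,0,-0.4],"spin": 0},
  {"offset": [0,0,-0.8],"spin": 0},
  {"offset": [0,0,-1.2],"spin": 0},
  {"offset": [0,0,-1.2],"spin": 0},
])

```text
time_s: 29.75
eef_pos: [540.4, -96.3, 134.0]
ee_rot: [0.0, 0.737, 0.676, 0.0]
force: [0.1, -0.3, -0.5]
grip_width: 0.286
grip_force: 109.3
```

```bash
python3 - <<'E'
from h import *
st();tcpbay()
E
```

```text
t 29.75 tcp [540.4 -96.3 134. ] yaw_y -4.9 tz [ 0. -0. -1.] F [ 0.1 -0.3 -0.5] w 0.286 g 109.3 q [-0.39  0.46  1.56 -0.    1.13 -0.3 ]
tcp x' 546.7 y' -48.8 z 134.0
```

Call:
send_rows([
  {"offset": [0,0,-0.3],"spin": 0},
  {"offset": [0,0,-0.6],"spin": 0},
  {"offset": [0,0,-0.6],"spin": 0},
])

```text
time_s: 30.0
eef_pos: [540.9, -96.4, 129.7]
ee_rot: [0.001, 0.737, 0.676, 0.0]
force: [-1.8, -1.9, 11.1]
grip_width: 0.29
grip_force: 110.6
```

```bash
python3 - <<'E'
from h import *
st();tcpbay()
E
```

```text
t 30.0 tcp [540.9 -96.4 129.7] yaw_y -4.9 tz [ 0.002 -0.001 -1.   ] F [-1.8 -1.9 11.1] w 0.29 g 110.6 q [-0.39  0.46  1.56 -0.    1.12 -0.3 ]
tcp x' 547.2 y' -48.9 z 129.7
```

The wedge bites at foot height of about 30 mm, as predicted. Pressing further in steps.

Call:
send_rows([
  {"offset": [0,0,-0.15],"spin": 0},
  {"offset": [0,0,-0.3],"spin": 0},
  {"offset": [0,0,-0.3],"spin": 0},
])

```text
time_s: 30.25
eef_pos: [541.2, -96.4, 129.1]
ee_rot: [0.002, 0.737, 0.676, 0.001]
force: [-9.6, 1.0, 32.0]
grip_width: 0.283
grip_force: 113.6
```

```bash
python3 - <<'E'
from h import *
st();tcpbay()
E
```

```text
t 30.25 tcp [541.2 -96.4 129.1] yaw_y -4.9 tz [ 0.003 -0.002 -1.   ] F [-9.6  1.  32. ] w 0.283 g 113.6 q [-0.39  0.46  1.56 -0.    1.11 -0.3 ]
tcp x' 547.5 y' -48.9 z 129.1
```

Call:
send_rows([
  {"offset": [-0.08,0,-0.15],"spin": 0},
  {"offset": [-0.1,0,-0.3],"spin": 0},
  {"offset": [-0.1,0,-0.3],"spin": 0},
  {"offset": [-0.1,0,-0.3],"spin": 0},
], squeeze=120)

```text
time_s: 30.58
eef_pos: [541.3, -96.5, 128.5]
ee_rot: [0.003, 0.737, 0.676, 0.002]
force: [-10.8, 2.6, 47.1]
grip_width: 0.286
grip_force: 117.5
```

```bash
python3 - <<'E'
from h import *
st();tcpbay(); im,P,c,T=cloud('wrist','w15.png'); bay(P,[STD[0],STD[2],('slip tops',(530,565),(-34,-12),(130,140))])
E
```

```text
t 30.58 tcp [541.3 -96.5 128.5] yaw_y -4.9 tz [ 0.007 -0.003 -1.   ] F [-10.8   2.6  47.1] w 0.286 g 117.5 q [-0.39  0.46  1.57  0.    1.11 -0.3 ]
tcp x' 547.6 y' -49.0 z 128.5
cap top 7454 [533.7 549.3 564.9] [-3.8 12.6 27.2] [142.4 144.3 145.7]
board 23099 [450.8 546.7 644.8] [39.7 50.5 60.9] [ 97.4  99.3 100.9]
slip tops 2710 [533.8 546.5 559.4] [-30.1 -20.2 -12.2] [130.5 135.1 136.5]
```

View pics/w15.png

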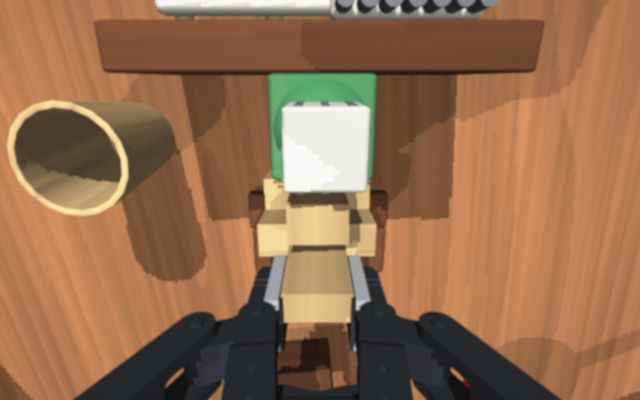

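The picture shows the bottle (cap (325,145)) flush against the board, both slips at (318,220), and the wedge gripped at (317,280). One last small press and a check that it holds.

Call:
send_rows([
  {"offset": [-0.05,0,-0.1],"spin": 0},
  {"offset": [-0.05,0,-0.2],"spin": 0},
  {"offset": [-0.05,0,-0.2],"spin": 0},
  {"offset": [-0.05,0,-0.2],"spin": 0},
  {"offset": [-0.05,0,-0.2],"spin": 0},
  {"offset": [-0.05,0,-0.2],"spin": 0},
])

```text
time_s: 31.13
eef_pos: [541.3, -96.6, 128.1]
ee_rot: [0.004, 0.737, 0.676, 0.002]
force: [-13.2, 4.4, 59.6]
grip_width: 0.286
grip_force: 118.9
```

```bash
python3 - <<'E'
from h import *
st();tcpbay()
s=ctrl.sense()
if 30<s['force'][2]<90 and s['grip_force']>60: print(ctrl.finish_job())
E
```

```text
t 31.13 tcp [541.3 -96.6 128.1] yaw_y -4.9 tz [ 0.01  -0.003 -1.   ] F [-13.2   4.4  59.6] w 0.286 g 118.9 q [-0.39  0.46  1.57  0.    1.1  -0.3 ]
tcp x' 547.7 y' -49.1 z 128.1
the job is handed in; nothing more can be done
None
```

I handed the job in at 31 s: the green bottle stands upright against the pegboard with two slips beside it, and the wedge bites at about 28 mm above the table, still gripped (119 N) and pressed down with about 60 N; the bowl, cup and dipper were not touched.

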